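# Stack a composite seal in the sprung glue-up jig

### The arm

A 6-joint arm with a two-finger parallel gripper is mounted at the origin on the work surface. World frame = base frame: x ahead of the robot, y to its left, z up, the work surface at z = 0. Lengths are in m, angles in degrees, forces in N, time in s.
With the tool pointing down it reaches from about 0.375 to 0.9 m from the base axis. Payload 3.1 kg.
Tool frame: the origin (TCP) lies on the centre line of the jaws, within the pads' length; the fingertips stand 19 mm ahead of it and the grasp point (between the pads) is the TCP (tips_ahead is the distance from the TCP to the fingertips, in m); z points along the fingers, y is the line along which they close (so a half turn about z gives the same grasp; the last joint's range is limited). The gripper opens to 87 mm and grips with 3 to 60 N. Pads are 19 mm wide; open, the fingers measure 117 mm over their backs; the gripper's body (75 mm by 190 mm) begins 51 mm behind the grasp point.
Start: joints at [61.049, 30.224, 82.088, -0, 67.689, -10.227], TCP at [0.201, 0.592, 0.213] pointing down, gripper open.
Joint ranges: [-176.69, 176.69], [-43.24, 126.21], [12.49, 139.97], [-82, 262], [0, 151.66], [-163.58, 163.58]. Speed limits (degrees/s): [159.86, 159.86, 180, 180, 180, 180].

### API

Orientations are given as a 3x3 rotation matrix whose columns are the frame's x, y, z axes.
In Python, from rig import read_state, capture, hand_in, trace, landmark_of, tips_ahead gives the robot as it stands.
- The arm moves only by the shell command python3 -m jog 'ROWS'. ROWS is JSON, a list of rows, each an object of numbers: "tx", "ty", "tz": the shift along the tool's x, y, z in cm; "roll": the turn about the tool's z in rad; "jaw": the opening, from 0 (shut) to 1 (fully open). A call has 1 to 8 rows; each row shifts and turns the commanded pose from where the row before left it, along the tool's axes as they then stand; what a row does not reach is not made up. A row lasts 1/10 s, in which the tool goes at most 50 mm and 8.59 degrees, less where a joint would pass 70% of its speed; a pose out of reach is approached as far as the arm can. A call with a gripper value outside its range is refused whole. The fingers move at their own pace and stop on an object; the grip force is fixed at half the most. Time passes only in rows, so rows that do not move let the fingers close. It gives the time, the measured TCP pose, the force, the opening and the grip force at its end, in the units of the state.
- read_state(): the state, without advancing time (a new reading comes with each control period).
- capture(name): name is "scene" or "top"; returns a dict with "img" (384x512x3 uint8, red, green, blue), "vertical_fov" (degrees; the focal length in pixels is half the picture's height over the tangent of half this angle, whatever the lens; pixels are square), "cx", "cy" (the principal point, pixels), "cam_to_world" (4x4, takes a point from camera to world coordinates). Camera axes: x right, y up, looking along -z (the intrinsics and any distortion apply to the point x, -y, -z); pixel columns grow to the right and rows downward; lengths in m; the calibration is good to about 2 mm. A picture is of the moment at which its call begins. There is no depth.
- hand_in(): hands the job in; it is judged then, once.
Trained networks look in the newest picture that a camera, given by its name, has taken for a name from the list of things; names that differ only in an ending like _2 or _b are one class to them, and where a whole thing is asked for, a point or a joint stands for the part that bears it (a point fixed in the world has none). Each returns a list of dicts, best first, with "p" (0 to 1); they miss things now and then, are a little off and sometimes report something else, mostly with a low value. They report only what shows in the picture. A call takes as long as a camera call. They do not tell look-alikes from the thing itself.
- trace(camera, thing): "pixels" (384x512 bool, what is visible of it) and "bbox" ([left, top, width, height] in pixels, round what is visible of it).
- landmark_of(camera, thing): "point" ([row, column] in pixels: a listed point, or the origin of a listed thing).
The state is a dict: "time_s": time; "joint_positions": joint angles; "qvel": joint speeds; "tau": joint torques, N m; "position": TCP position; "tcp_rot": TCP orientation; "force": force on the tool from outside, world axes, zero at the start; "moment": the same for the moment, N m; "opening": opening from 0.0 (shut) to 1.0 (fully open); "grasp_force": force on a finger pad.
Only numpy, scipy, OpenCV 4.12 (cv2) and the standard library are available. Lean on these libraries where they do the work, as an engineer would, in place of code of your own. Each camera call takes 0.05 s, during which the arm holds its last target. There are 200 camera calls.

### The job

Dry-stack the composite seal in the wooden jig: first the rectangular stone block, flat on the pocket floor and clamped by the sprung steel jaw against the fixed stop, then the wooden spacer flat on it, and last the round stone disc flat and centred on the spacer. Let go of each part once it is down before fetching the next, set parts down rather than dropping them, and leave the glass jar, the blue box and the dish of seals where they stand.

Things in the scene. Friction and masses are not known exactly. Their poses are not given: they have to be found in the camera images.
- jig: dark wooden glue-up jig fixed to the bench; origin on the bench under the pocket's centre, +x from the jaw to the fixed stop. Base 15 mm thick, x -105 to +60 mm, y +-55. Four corner posts at x = +-25 to +-38 mm, inner faces y = +-31.5 mm, 14 mm thick: between them both sides are open (50 mm gap) for fingers. Posts, stop and jaw top: 65 mm above the bench. Spring housing 49 mm high at x -93 to -105
- stop (a point): middle of the top edge of the fixed stop's inner face (jig x = +38 mm, z = 65 mm); the stop is an upright wall 90 mm wide, 20 mm thick, 50 mm above the pocket floor
- pocket (a point): centre of the pocket floor, 15 mm above the bench: where the middle of the block's underside belongs. Axes as the jig's
- jaw (a joint): travel of the sprung steel jaw in m: 0 at rest, 0.026 fully back (towards the jig's -x); spring 3 N at rest, 8 N fully back. At rest its face is at jig x = -24 mm: the pocket is 62 mm long, so the 76 mm block cannot go straight down; one end dipped in first can push the jaw back (pocket then up to 88 mm long), then it is laid flat. With the block home it reads about 0.014
- jaw_face (a point): middle of the top edge of the jaw's face (the face is upright, flat, 60 mm wide, 50 mm high); moves with the jaw
- block: rectangular pale stone block 76 (x) x 60 (y) x 30 (z) mm, about 0.36 kg, lying flat; origin at the centre of its underside. It goes in the jig with its 76 mm along the jig's x, either way round
- spacer: thin brown wooden board 71 (x) x 60 (y) x 12 (z) mm, lying flat; origin at the centre of its underside. It goes on the block with its 71 mm along the jig's x, either way round (the clamped pocket is 76 x 63 mm)
- disc: round pale stone disc, diameter 60 mm, 22 mm thick, lying flat; origin at the centre of its underside
- jar: bystander: glass jar with cork stopper, diameter 68 mm, 120 mm tall; origin at the centre of its underside
- inkbox: bystander: blue ceramic box with hinged lid, shut, 124 x 89 x 62 mm; origin at the centre of its underside
- dish: bystander: turntable dish, diameter 176 mm, with upright stone seals on it, up to 95 mm tall; origin at the centre of its underside
Things that resemble listed ones, but are neither listed nor needed, are in the scene too. Leave any black or green look-alike of the disc alone. Leave any red look-alike of the block alone.

How it is judged:
By the outcome, as a careful person would: the job done as asked, in the order asked, and still so for the second after the job is handed in, with the robot touching nothing.
It also fails if it takes over 64 s, if anything falls off the work surface, if the arm or the gripper's body presses on something with over 40 N, if the wrist force passes 120 N, or if a joint passes its speed limit or range.

## Working session

There is one attempt and no reset: what is moved stays moved. The work goes in short steps, Python scripts to look and compute and a shell command to move; the robot and the scene stay as the last step left them, time stands still between calls to the robot, and variables do not carry over. Pictures are saved under pics/ and viewed, at most 10 in all, crops included, and the job is handed in when it is done.

```bash
mkdir -p pics; ls; python3 - <<'E'
from rig import *
import cv2,numpy as np
s=read_state();print({k:np.round(v,3).tolist() for k,v in s.items()})
print(tips_ahead if not callable(tips_ahead) else tips_ahead())
for n in("scene","top"):
    c=capture(n);print(n,c["vertical_fov"],c["cx"],c["cy"],np.round(c["cam_to_world"],3).tolist(),[k for k in c])
    cv2.imwrite(f"pics/{n}0.png",cv2.resize(c["img"][:,:,::-1],(768,576)))
    for t in("jig","block","spacer","disc","jar","inkbox","dish"):
        print(t,[(round(d["p"],2),np.round(d["point"],1).tolist()) for d in landmark_of(n,t)],[(round(d["p"],2),d["bbox"]) for d in trace(n,t)])
    for t in("stop","pocket","jaw_face"):
        print(t,[(round(d["p"],2),np.round(d["point"],1).tolist()) for d in landmark_of(n,t)])
E
```

```text
pics
{'time_s': 0.0, 'joint_positions': [61.047, 30.279, 82.158, 0.002, 67.689, -10.229], 'qvel': [0.0, 0.065, -0.068, 0.048, 0.027, 0.113], 'tau': [-0.001, -44.004, -17.659, 0.063, 0.058, -0.0], 'position': [0.2, 0.591, 0.212], 'tcp_rot': [[-0.947, 0.321, -0.001], [0.321, 0.947, -0.002], [0.0, -0.002, -1.0]], 'force': [0.267, -0.335, 0.285], 'moment': [0.005, -0.02, -0.001], 'grasp_force': 0.0, 'opening': 0.998}
0.019
scene 49.60884291223515 258.48832553554985 190.02921272672774 [[0.255, -0.627, 0.736, 1.315], [0.967, 0.18, -0.182, -0.247], [-0.018, 0.758, 0.652, 0.772], [0.0, 0.0, 0.0, 1.0]] ['img', 'vertical_fov', 'cx', 'cy', 'cam_to_world']
jig [(0.55, [206.4, 292.7])] [(0.78, [271.4, 165.4, 39.4, 57.5])]
block [(0.78, [143.7, 330.1]), (0.69, [163.5, 359.7]), (0.29, [204.9, 289.2])] [(0.82, [317.2, 132.1, 29.6, 17.2]), (0.81, [347.5, 150.3, 27.8, 27.1])]
spacer [(0.82, [205.5, 384.9]), (0.57, [172.8, 136.0])] [(0.68, [373.3, 192.6, 25.8, 23.2])]
disc [(0.92, [228.8, 164.2]), (0.79, [217.7, 206.3]), (0.61, [216.2, 131.9])] [(0.81, [153.5, 217.1, 23.0, 22.4]), (0.7, [193.6, 203.0, 
[... 598 characters left out ...]
lock [(0.85, [208.7, 152.6]), (0.83, [250.3, 161.5])] [(0.88, [139.2, 191.3, 30.1, 29.0]), (0.77, [146.7, 235.3, 28.9, 23.5])]
spacer [(0.83, [151.9, 155.4])] [(0.67, [146.8, 138.6, 25.1, 27.0])]
disc [(0.77, [174.4, 337.7]), (0.66, [202.4, 367.7]), (0.5, [182.5, 306.7])] [(0.8, [330.4, 164.2, 20.8, 15.8]), (0.76, [359.8, 192.3, 18.8, 19.7]), (0.74, [295.5, 171.1, 20.0, 21.2])]
jar [(0.74, [117.7, 331.4])] [(0.58, [320.9, 95.3, 26.6, 29.1])]
inkbox [(0.79, [260.3, 359.8]), (0.49, [173.6, 234.9])] [(0.96, [342.8, 237.5, 39.2, 41.0])]
dish [(0.57, [105.1, 254.0])] [(0.76, [229.2, 78.5, 50.8, 51.6])]
stop [(0.66, [154.1, 233.4])]
pocket [(0.73, [171.0, 237.5])]
jaw_face [(0.63, [173.3, 231.0])]
```

View pics/scene0.png

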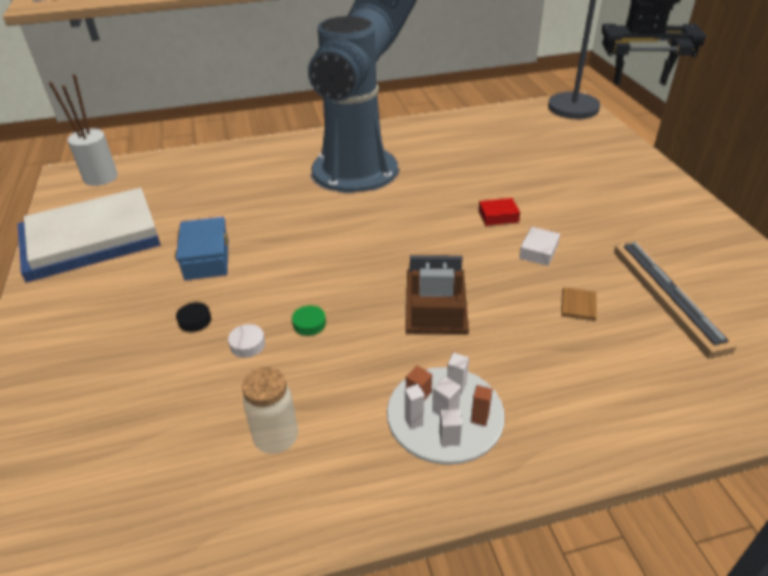

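View pics/top0.png

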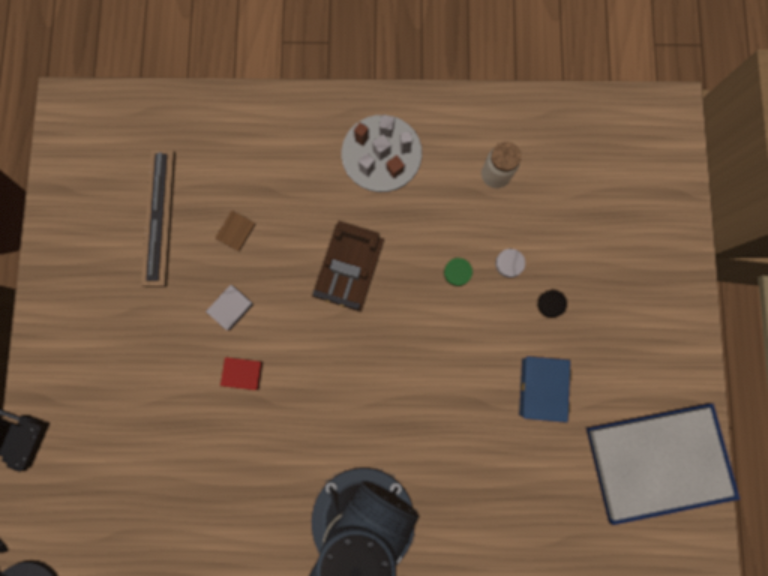

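Scene: white block at scene (360,163)/top (152,208), red look-alike at scene (332,140)/top (161,250). White disc at scene (164,228)/top (341,175), look-alikes black scene (131,212)/top (368,202) and green scene (206,217)/top (307,182). Spacer at scene (386,203)/top (157,153). Jig at scene (290,205)/top (232,177), its +x pointing away from the robot and to the right. I choose the white block and white disc, then fit poses on the masks of both cameras and check them in a crop.

```bash
cat > h.py <<'E'
import numpy as np,cv2
from scipy.optimize import minimize
from rig import *
def project(c,P):
    M=np.linalg.inv(c["cam_to_world"]);q=P@M[:3,:3].T+M[:3,3]
    f=192/np.tan(np.radians(c["vertical_fov"]/2));return np.c_[c["cx"]+f*q[:,0]/-q[:,2],c["cy"]-f*q[:,1]/-q[:,2]]
def box(x0,x1,y0,y1,z0,z1): return np.array([[x,y,z] for x in(x0,x1) for y in(y0,y1) for z in(z0,z1)])/1000
t=np.arange(0,2*np.pi,.15)
DISC=[np.array([[.03*np.cos(a),.03*np.sin(a),z] for a in t for z in(0,.022)])]
BLOCK=[box(-38,38,-30,30,0,30)];SPACER=[box(-35.5,35.5,-30,30,0,12)]
JIG=[box(-105,60,-55,55,0,15),box(38,58,-45,45,15,65),box(-105,-93,-30,30,0,49)]+[box(min(a,b),max(a,b),min(s,e),max(s,e),15,65) for a,b in((25,38),(-38,-25)) for s,e in((31.5,45.5),(-45.5,-31.5))]
K=4
def place(P,p): 
    co,si=np.cos(p[2]),np.sin(p[2]);return P@np.array([[co,si,0],[-si,co,0],[0,0,1]])+[p[0],p[1],p[3] if len(p)>3 else 0]
def sil(c,parts,p,win):
    m=np.zeros((win[3]*K,win[2]*K),np.uint8)
    for P in parts:
        q=(project(c,place(P,p))-win[:2]+.5)*K-.5
        cv2.fillConvexPoly(m,cv2.convexHull(np.round(q*16).astype(np.int32)),1,shift=4)
    return cv2.blur(m.astype(np.float32),(5,5))
def fit(obs,parts,p0,z=0):
    # obs: list of (cam, mask)
    T=[]
    for c,m in obs:
        r,k=np.where(m);w=[k.min()-8,r.min()-8,np.ptp(k)+17,np.ptp(r)+17]
        s=m[w[1]:w[1]+w[3],w[0]:w[0]+w[2]].astype(np.float32)
        T.append((c,cv2.resize(s,None,fx=K,fy=K,interpolation=cv2.INTER_LINEAR),w))
    def cost(v): return sum(np.abs(sil(c,parts,[v[0]/100,v[1]/100,v[2]/10,z],w)-s).sum()/s.sum() for c,s,w in T)
    v0=np.array([p0[0]*100,p0[1]*100,p0[2]*10]);best=None
    for k in range(3):
        r=minimize(cost,v0,method="Nelder-Mead",options=dict(initial_simplex=v0+np.array([[0,0,0],[.8,0,0],[0,.8,0],[0,0,1.5]])/(k+1),maxiter=200));v0=r.x
    return np.array([v0[0]/100,v0[1]/100,v0[2]/10]),r.fun/len(T)
def ground(c,rc,z):
    f=192/np.tan(np.radians(c["vertical_fov"]/2));d=c["cam_to_world"][:3,:3]@np.array([(rc[1]-c["cx"])/f,-(rc[0]-c["cy"])/f,-1]);o=c["cam_to_world"][:3,3]
    return (o+d*(z-o[2])/d[2])[:2]
def pick(cam,thing,rc):
    return min(trace(cam,thing),key=lambda d:np.hypot(d["bbox"][0]+d["bbox"][2]/2-rc[1],d["bbox"][1]+d["bbox"][3]/2-rc[0]))["pixels"]
E
python3 - <<'E'
from h import *
C={n:capture(n) for n in("scene","top")}
for n in C: C[n]["cam_to_world"]=np.array(C[n]["cam_to_world"])
L={"block":(BLOCK,(163,361),(206,154)),"spacer":(SPACER,(204,386),(152,159)),"disc":(DISC,(228,165),(172,341)),"jig":(JIG,(194,291),(177,232))}
vis=[]
ims={n:cv2.resize(C[n]["img"][:,:,::-1],None,fx=4,fy=4,interpolation=cv2.INTER_CUBIC) for n in C}
for t,(parts,a,b) in L.items():
    ms=pick("scene",t,a);mt=pick("top",t,b);g=ground(C["top"],b,.015)
    res=[]
    for o in([(C["scene"],ms),(C["top"],mt)],[(C["scene"],ms)],[(C["top"],mt)]):
        if t=="disc": y0s=[0]
        elif t=="jig": y0s=[-.3]
        else: y0s=[-.7,-.2,.2,.7]
        r=min((fit(o,parts,(*g,y)) for y in y0s),key=lambda r:r[1]);res.append(r);print(t,np.round(r[0][:2],4),round(np.degrees(r[0][2]),1),round(r[1],3))
    for n in C:
        for P in parts:
            q=(project(C[n],place(P,res[0][0]))+.5)*4
            cv2.polylines(ims[n],[cv2.convexHull(q.astype(np.int32))],True,(0,255,0),1)
for t in("stop","pocket","jaw_face"):
    for n in C:
        for d in landmark_of(n,t)[:1]: print(t,n,np.round(ground(C[n],d["point"],.015 if t=="pocket" else .065),4))
for t,a in(("jar",.0),("inkbox",0),("dish",0)):
    for n in C:
        for d in landmark_of(n,t)[:1]: print(t,n,np.round(ground(C[n],d["point"],0),3))
S=ims["scene"];T=ims["top"]
out=np.vstack([np.hstack([S[600:880,1060:1360],S[520:800,1340:1640]]),np.hstack([T[570:850,790:1090],T[690:970,480:780]])])
cv2.imwrite("pics/fit.png",out)
E
```

```text
block [0.4267 0.2851] -40.1 0.104
block [0.4295 0.2841] -39.8 0.063
block [0.4251 0.284 ] -40.7 0.096
spacer [0.5949 0.2841] -28.5 0.071
spacer [0.5957 0.284 ] -27.2 0.066
spacer [0.5941 0.2835] -28.7 0.057
disc [ 0.528 -0.305] 6.8 0.163
disc [ 0.5283 -0.3043] 3.1 0.104
disc [ 0.5269 -0.3083] 7.3 0.212
jig [0.5359 0.032 ] -17.0 0.067
jig [0.5365 0.0327] -16.7 0.1
jig [0.5359 0.0315] -17.0 0.032
stop scene [0.5811 0.0154]
stop top [0.5803 0.0282]
pocket scene [ 0.3053 -0.359 ]
pocket top [0.5396 0.0369]
jaw_face scene [0.5165 0.0371]
jaw_face top [0.5047 0.0349]
jar scene [ 0.728 -0.281]
inkbox scene [ 0.278 -0.359]
inkbox top [ 0.261 -0.368]
dish scene [ 0.77  -0.025]
dish top [ 0.765 -0.033]
```

View pics/fit.png

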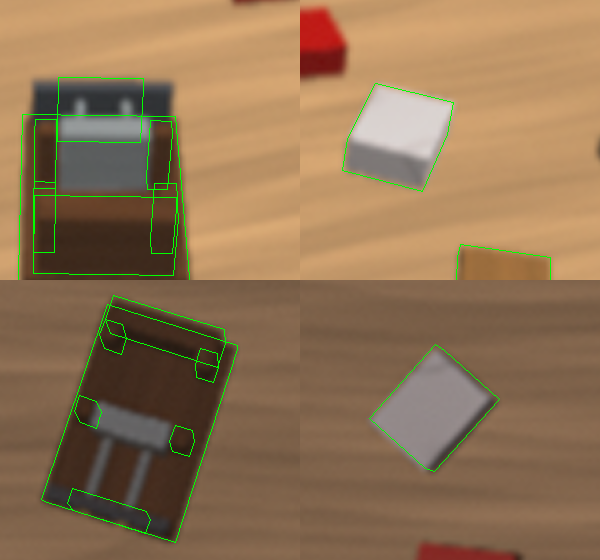

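Crop shows jig outline, white block (corner 435,345 in the lower right panel) and spacer all matching the fits; the red look-alike stays apart. Moving over the block.

```bash
sed -i 's/box(-105,-93,-30,30,0,49)/box(-105,-93,-50,50,0,49)/' h.py; cat > go.py <<'E'
# python3 go.py x y z yawdeg(of tool y) : shifts needed, tool axes
import sys,numpy as np
from rig import read_state
s=read_state();R=np.array(s["tcp_rot"]);a=list(map(float,sys.argv[1:]))
print("t",s["time_s"],"shift cm",np.round(R.T@(np.array(a[:3])-s["position"])*100,2),"roll",round(((np.degrees(np.arctan2(R[1,1],R[0,1]))-a[3]+90)%180-90)*np.pi/180,3),"F",np.round(s["force"],1),"op",round(s["opening"],3))
E
python3 go.py 0.4245 0.287 0.12 50
```

```text
t 2.9 shift cm [-30.99 -21.69   9.28] roll 0.371 F [-0.1 -0.   0.7] op 1.003
```

```bash
python3 -m jog '[{"tx":-3.8,"ty":-2.7,"tz":0.8},{"tx":-3.9,"ty":-2.7,"tz":1},{"tx":-3.9,"ty":-2.7,"tz":1},{"tx":-3.9,"ty":-2.7,"tz":1},{"tx":-3.9,"ty":-2.7,"tz":1},{"tx":-3.9,"ty":-2.7,"tz":1.5},{"tx":-3.9,"ty":-2.7,"tz":1.5},{"tx":-3.8,"ty":-2.8,"tz":1.5}]' && python3 -m jog '[{"roll":0.125},{"roll":0.123},{"roll":0.123},{"tx":0}]'; python3 go.py 0.4245 0.287 0.026 50
```

```text
t 2.9 shift cm [-30.99 -21.69  18.68] roll 0.371 F [-0.1 -0.   0.7] op 1.003$[0]: bad value
```

```bash
python3 -m jog '[{"tx":-3.8,"ty":-2.7,"tz":0.8,"roll":0,"jaw":1}]'; python3 -m jog --help | head -20; python3 go.py 0.4245 0.287 0.12 50
```

```text
time_s: 3.0
position: [0.2267, 0.5584, 0.2059]
tcp_rot: [[-0.949, 0.316, 0.002], [0.316, 0.949, 0.007], [0.0, 0.007, -1.0]]
force: [2.0, -0.2, -0.1]
opening: 1.0
grasp_force: 0.0
t 3.0 shift cm [-27.34 -19.56   8.44] roll 0.377 F [ 2.  -0.2 -0.1] op 1.0invalid input: not JSON, or not a number
```

All keys are needed.

```bash
python3 -m jog '[{"tx":-3.8,"ty":-2.7,"tz":1,"roll":0,"jaw":1},{"tx":-3.8,"ty":-2.7,"tz":1,"roll":0,"jaw":1},{"tx":-3.8,"ty":-2.7,"tz":1,"roll":0,"jaw":1},{"tx":-3.8,"ty":-2.7,"tz":1,"roll":0,"jaw":1},{"tx":-3.8,"ty":-2.7,"tz":1,"roll":0,"jaw":1},{"tx":-3.8,"ty":-2.7,"tz":1.5,"roll":0,"jaw":1},{"tx":-3.8,"ty":-2.7,"tz":1.5,"roll":0,"jaw":1}]' >/dev/null && python3 -m jog '[{"tx":0,"ty":0,"tz":0,"roll":0.125,"jaw":1},{"tx":0,"ty":0,"tz":0,"roll":0.125,"jaw":1},{"tx":0,"ty":0,"tz":0,"roll":0.125,"jaw":1},{"tx":0,"ty":0,"tz":0,"roll":0,"jaw":1}]'; python3 go.py 0.4245 0.287 0.026 50
```

```text
time_s: 4.1
position: [0.4196, 0.2896, 0.1248]
tcp_rot: [[-0.763, 0.646, 0.0], [0.646, 0.763, 0.0], [-0.0, 0.0, -1.0]]
force: [-0.4, -0.2, 0.7]
opening: 0.999
grasp_force: 0.0
t 4.1 shift cm [-0.54  0.12  9.88] roll -0.004 F [-0.4 -0.2  0.7] op 0.999
```

```bash
python3 -m jog '[{"tx":-0.5,"ty":0.1,"tz":2,"roll":0,"jaw":1},{"tx":0,"ty":0,"tz":3,"roll":0,"jaw":1},{"tx":0,"ty":0,"tz":3,"roll":0,"jaw":1},{"tx":0,"ty":0,"tz":1.4,"roll":0,"jaw":1},{"tx":0,"ty":0,"tz":0.5,"roll":0,"jaw":1},{"tx":0,"ty":0,"tz":0,"roll":0,"jaw":1}]'; python3 -m jog '[{"tx":0,"ty":0,"tz":0,"roll":0,"jaw":0},{"tx":0,"ty":0,"tz":0,"roll":0,"jaw":0},{"tx":0,"ty":0,"tz":0,"roll":0,"jaw":0},{"tx":0,"ty":0,"tz":0,"roll":0,"jaw":0},{"tx":0,"ty":0,"tz":0,"roll":0,"jaw":0}]'
```

```text
time_s: 4.7
position: [0.4235, 0.2874, 0.0253]
tcp_rot: [[-0.765, 0.644, -0.001], [0.644, 0.765, -0.0], [0.0, -0.001, -1.0]]
force: [-1.0, -0.3, 0.0]
opening: 1.0
grasp_force: 0.0
time_s: 5.2
position: [0.4238, 0.2874, 0.0261]
tcp_rot: [[-0.764, 0.646, 0.001], [0.646, 0.764, 0.0], [-0.0, 0.001, -1.0]]
force: [-0.0, 0.7, -0.5]
opening: 0.627
grasp_force: 0.0
```

```bash
python3 -m jog '[{"tx":0,"ty":0,"tz":0,"roll":0,"jaw":0},{"tx":0,"ty":0,"tz":0,"roll":0,"jaw":0},{"tx":0,"ty":0,"tz":0,"roll":0,"jaw":0}]'; python3 - <<'E'
from rig import *;import cv2
cv2.imwrite("pics/g1.png",cv2.resize(capture("scene")["img"][100:240,290:450,::-1],(800,700))[:600])
E
```

```text
time_s: 5.5
position: [0.4236, 0.2873, 0.0257]
tcp_rot: [[-0.764, 0.646, -0.0], [0.646, 0.764, -0.0], [0.0, -0.0, -1.0]]
force: [0.3, -0.8, 0.4]
opening: 0.353
grasp_force: 0.0
```

View pics/g1.png

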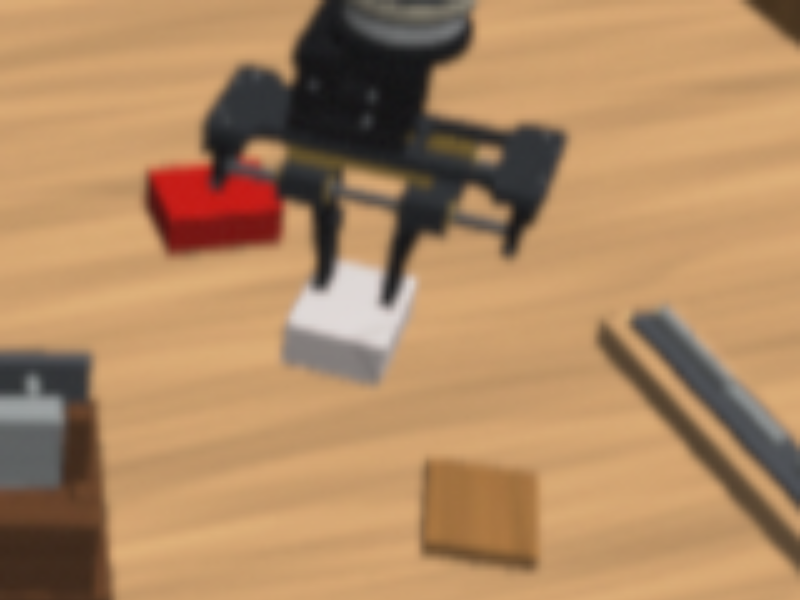

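The picture shows the fingertips at crop (320,285) and (390,302) drawn over the block's top near its rear edge, not around its sides. Comparing with the expected tip pixels.

```bash
python3 - <<'E'
from h import *
C={n:capture(n) for n in("scene","top")}
s=read_state();p=np.array(s["position"]);R=np.array(s["tcp_rot"]);o=s["opening"]*.087/2+.004
P=np.array([p+.019*R[:,2]+k*o*R[:,1] for k in(-1,1)]+[p-.051*R[:,2]])
for n in C: C[n]["cam_to_world"]=np.array(C[n]["cam_to_world"]);print(n,np.round(project(C[n],P),1).tolist())
print(s["joint_positions"],s["grasp_force"])
im=cv2.resize(C["top"]["img"][170:270,110:210,::-1],(600,600),interpolation=cv2.INTER_CUBIC)
cv2.imwrite("pics/g2.png",im)
for t in("block","jig"):
  for n in C: print(t,n,[(round(d["p"],2),d["bbox"]) for d in trace(n,t)])
E
```

```text
scene [[354.6, 164.0], [363.4, 166.2], [362.3, 145.9]]
top [[156.4, 208.2], [150.1, 202.7], [147.7, 202.9]]
[ 2.16202906e+01  3.93714624e+01  1.06297327e+02 -7.34504530e-04
  3.43398635e+01 -2.81728360e+01] 0.0
block scene [(0.61, [348.4, 150.2, 25.4, 28.4])]
block top [(0.75, [147.6, 236.6, 27.8, 21.9]), (0.43, [143.9, 136.9, 27.8, 29.3])]
jig scene [(0.82, [270.5, 166.3, 41.1, 58.7])]
jig top [(0.87, [210.4, 148.5, 46.1, 57.5])]
```

View pics/g2.png

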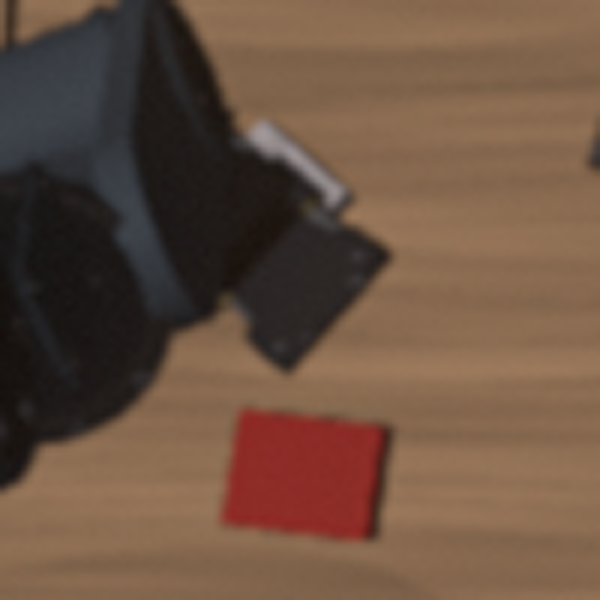

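```bash
python3 - <<'E'
from h import *
c=capture("scene");c["cam_to_world"]=np.array(c["cam_to_world"])
s=read_state();p=np.array(s["position"]);R=np.array(s["tcp_rot"])
for z in(.0067,.03,.035): print(z,[np.round(R.T@(np.r_[ground(c,q,z),z]-p)*1000,0) for q in((157,354),(160.4,367.8))])
E
python3 -m jog '[{"tx":0,"ty":0,"tz":0.2,"roll":0,"jaw":0.35},{"tx":0,"ty":0,"tz":0,"roll":0,"jaw":0.35}]'
```

```text
0.0067 [array([ 34., -25.,  19.]), array([34., 18., 19.])]
0.03 [array([  2., -19.,  -4.]), array([ 2., 23., -4.])]
0.035 [array([ -5., -18.,  -9.]), array([-5., 24., -9.])]
time_s: 6.1
position: [0.4235, 0.2872, 0.0235]
tcp_rot: [[-0.764, 0.646, -0.0], [0.646, 0.764, -0.0], [0.0, -0.0, -1.0]]
force: [0.5, 0.1, -0.7]
opening: 0.138
grasp_force: 0.0
```

```bash
python3 -m jog '[{"tx":0,"ty":0,"tz":0.2,"roll":0,"jaw":0.35},{"tx":0,"ty":0,"tz":0,"roll":0,"jaw":0.35}]'; python3 - <<'E'
from rig import *;import cv2
cv2.imwrite("pics/g3.png",cv2.resize(capture("scene")["img"][120:200,320:410,::-1],(675,600),interpolation=2))
E
```

```text
time_s: 6.3
position: [0.4235, 0.2872, 0.0215]
tcp_rot: [[-0.764, 0.646, -0.0], [0.646, 0.764, -0.0], [0.0, -0.0, -1.0]]
force: [0.2, -0.3, -0.9]
opening: 0.301
grasp_force: 0.0
```

View pics/g3.png

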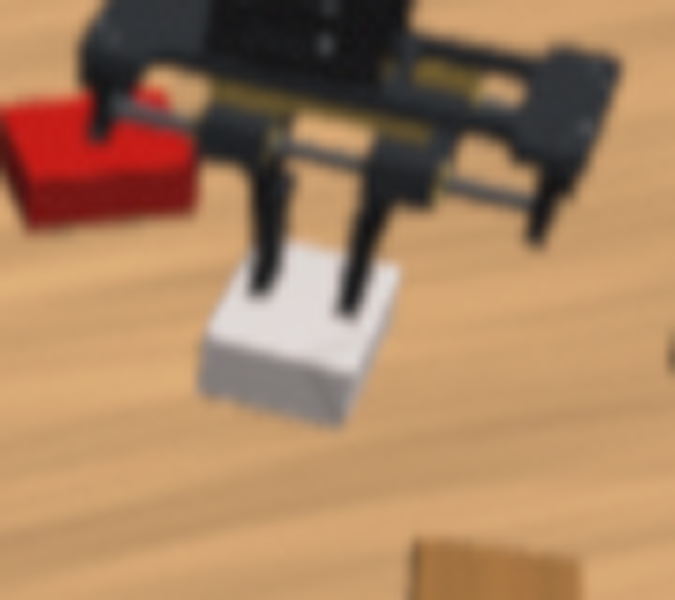

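Tips at crop (260,290) and (348,312), clearly above the block's top face: the reported z seems about 2 cm too low against the picture. I'll find the contact by touch.

```bash
for i in 1 2 ; do python3 -m jog '[{"tx":0,"ty":0,"tz":0.2,"roll":0,"jaw":0.3},{"tx":0,"ty":0,"tz":0,"roll":0,"jaw":0.3}]' | grep -E "pos|force"; done; python3 - <<'E'
from h import *
c=capture("scene");c["cam_to_world"]=np.array(c["cam_to_world"])
s=read_state();p=np.array(s["position"]);R=np.array(s["tcp_rot"])
g=cv2.cvtColor(c["img"],cv2.COLOR_RGB2GRAY)[148:174,345:376]
print("\n".join(" ".join("%3d"%v for v in r) for r in g))
for z in(.02,.025,.03): print(z,[np.round(R.T@(np.r_[ground(c,q,z),z]-p)*1000,0) for q in((158.7,354.7),(161.6,366.4))])
E
```

```text
position: [0.4238, 0.2874, 0.0206]
force: [-1.4, -0.8, 7.9]
grasp_force: 3.9
position: [0.4239, 0.2874, 0.0205]
force: [-3.5, -1.9, 24.0]
grasp_force: 11.8
113 146 163 166 165 166 165 149  90  36  25  31  55 105 152 166 166 166 166 166 164 149  96  47  30  25  40  78 114 120 108
145 161 167 168 168 168 168 153  97  40  24  33  60 112 155 165 166 165 165 165 161 139  83  36  25  27  62 112 147 154 147
166 169 169 170 170 170 170 156 104  47  29  34  63 118 158 167 168 168 168 168 161 129  74  31  22  40  88 139 161 165 164
172 172 173 172 172 173 172 159 111  54  29  35  75 133 168 176 175 173 171 169 160 123  67  28  27  61 113 153 164 165 165
176 176 175 175 175 175 175 161 113  56  30  40  91 158 190 192 188 183 177 173 161 114  59  27  39  85 135 158 163 162 162
179 178 178 177 176 176 173 158 115  61  31  42 108 182 208 209 205 200 196 191 172 113  53  28  57 109 148 161 163 163 163
177 177 176 174 174 171 170 158 118  62  34  50 120 196 216 216 216 215 213 208 186 116  49  32  77 136 161 168 168 168 167
172 170 169 167 166 165 169 172 121  57  34  63 133 201 217 218 218 218 217 
[... 1751 characters left out ...]
 168 164 166 167 167 167 168 168
174 145 128 125 126 126 125 126 126 127 127 127 127 127 127 125 121 122 128 135 142 151 162 163 166 167 166 166 166 167 167
173 147 129 125 126 126 126 126 125 126 126 127 127 127 127 126 123 119 121 124 129 140 156 163 165 166 166 165 165 165 165
170 154 138 130 132 133 128 126 127 127 126 127 127 126 127 126 125 120 118 122 130 144 158 162 164 164 164 165 164 165 165
167 161 151 147 150 149 138 132 133 132 129 127 127 128 127 126 125 123 118 120 130 148 159 163 164 164 164 165 165 164 164
0.02 [array([  8., -17.,   0.]), array([ 8., 18.,  1.])]
0.025 [array([  1., -16.,  -5.]), array([ 1., 19., -4.])]
0.03 [array([ -6., -15., -10.]), array([-6., 20., -9.])]
```

Contact at reported z 0.0206, so the true tip height is reported z + 9 mm (reported z is about 28 mm low against the bench). Using that: rise, open, descend to reported z about −0.003.

```bash
python3 -m jog '[{"tx":0,"ty":0,"tz":-1.5,"roll":0,"jaw":1},{"tx":0,"ty":0,"tz":0,"roll":0,"jaw":1},{"tx":0,"ty":0,"tz":0,"roll":0,"jaw":1},{"tx":0,"ty":0,"tz":0,"roll":0,"jaw":1},{"tx":0,"ty":0,"tz":0,"roll":0,"jaw":1},{"tx":0,"ty":0,"tz":0,"roll":0,"jaw":1},{"tx":0,"ty":0,"tz":0,"roll":0,"jaw":1},{"tx":0,"ty":0,"tz":0,"roll":0,"jaw":1}]'; python3 go.py 0.4245 0.287 -0.003 50; python3 - <<'E'
from h import *
c=capture("scene");c["cam_to_world"]=np.array(c["cam_to_world"])
print(fit([(c,pick("scene","block",(163,361)))],BLOCK,(.4275,.2845,-.7)))
cv2.imwrite("pics/g4.png",cv2.resize(c["img"][120:200,320:410,::-1],(675,600),interpolation=2))
E
```

```text
time_s: 7.6
position: [0.4235, 0.2873, 0.0325]
tcp_rot: [[-0.764, 0.646, -0.0], [0.646, 0.764, -0.0], [0.0, -0.0, -1.0]]
force: [-0.3, 0.0, -0.4]
opening: 0.938
grasp_force: 0.0
t 7.6 shift cm [-0.09  0.04  3.55] roll -0.004 F [-0.3  0.  -0.4] op 0.938
(array([ 0.42917026,  0.28496578, -0.69361161]), np.float64(0.05542171746492386))
```

View pics/g4.png

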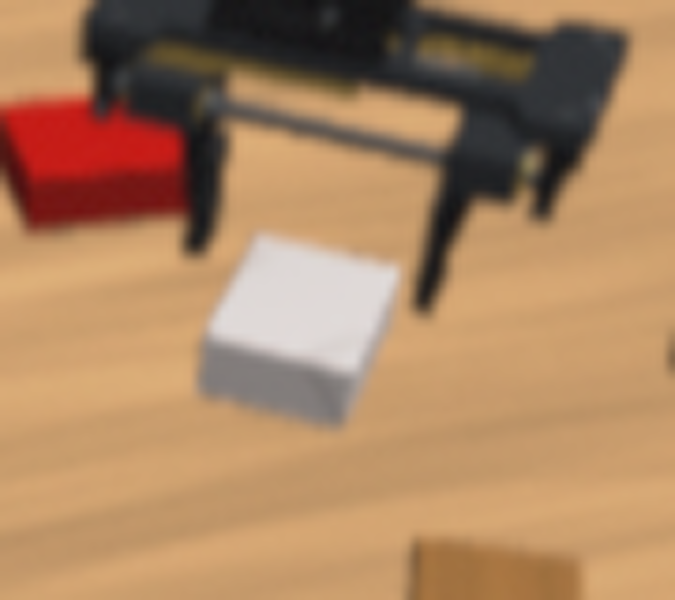

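The picture shows the open fingers straddling the block, tips at crop (195,250) and (425,310). Descend and grip.

```bash
python3 -m jog '[{"tx":-0.1,"ty":0,"tz":1.5,"roll":0,"jaw":1},{"tx":0,"ty":0,"tz":1.5,"roll":0,"jaw":1},{"tx":0,"ty":0,"tz":0.5,"roll":0,"jaw":1},{"tx":0,"ty":0,"tz":0,"roll":0,"jaw":0},{"tx":0,"ty":0,"tz":0,"roll":0,"jaw":0},{"tx":0,"ty":0,"tz":0,"roll":0,"jaw":0},{"tx":0,"ty":0,"tz":0,"roll":0,"jaw":0},{"tx":0,"ty":0,"tz":0,"roll":0,"jaw":0}]';python3 -m jog '[{"tx":0,"ty":0,"tz":0,"roll":0,"jaw":0},{"tx":0,"ty":0,"tz":0,"roll":0,"jaw":0}]'
```

```text
time_s: 8.5
position: [0.4244, 0.2866, -0.0017]
tcp_rot: [[-0.764, 0.645, 0.0], [0.645, 0.764, -0.0], [-0.0, 0.0, -1.0]]
force: [-0.7, -0.1, 2.0]
opening: 0.686
grasp_force: 30.0
time_s: 8.7
position: [0.4244, 0.2866, -0.0017]
tcp_rot: [[-0.764, 0.645, 0.0], [0.645, 0.764, -0.0], [-0.0, 0.0, -1.0]]
force: [-1.5, -0.7, 6.0]
opening: 0.686
grasp_force: 30.0
```

```bash
python3 -m jog '[{"tx":0,"ty":0,"tz":-2,"roll":0,"jaw":0},{"tx":0,"ty":0,"tz":-4,"roll":0,"jaw":0},{"tx":0,"ty":0,"tz":-4,"roll":0,"jaw":0},{"tx":0,"ty":0,"tz":-2,"roll":-0.13,"jaw":0},{"tx":0,"ty":0,"tz":0,"roll":-0.13,"jaw":0},{"tx":0,"ty":0,"tz":0,"roll":-0.14,"jaw":0},{"tx":0,"ty":0,"tz":0,"roll":0,"jaw":0}]'; python3 go.py 0.5484 0.0285 0.12 73
```

```text
time_s: 9.4
position: [0.4237, 0.2865, 0.1173]
tcp_rot: [[-0.955, 0.298, -0.001], [0.298, 0.955, -0.0], [0.001, -0.001, -1.0]]
force: [-1.5, 0.9, -4.4]
opening: 0.689
grasp_force: 30.0
t 9.4 shift cm [-19.58 -20.92  -0.27] roll -0.005 F [-1.5  0.9 -4.4] op 0.689
```

```bash
python3 -m jog '[{"tx":-2.9,"ty":-3,"tz":0,"roll":0,"jaw":0},{"tx":-2.8,"ty":-3,"tz":0,"roll":0,"jaw":0},{"tx":-2.8,"ty":-3,"tz":0,"roll":0,"jaw":0},{"tx":-2.8,"ty":-3,"tz":0,"roll":0,"jaw":0},{"tx":-2.8,"ty":-3,"tz":0,"roll":0,"jaw":0},{"tx":-2.8,"ty":-3,"tz":0,"roll":0,"jaw":0},{"tx":-2.7,"ty":-2.9,"tz":0,"roll":0,"jaw":0},{"tx":0,"ty":0,"tz":0,"roll":0,"jaw":0}]';python3 go.py 0.5484 0.0285 0.12 73;  cat > meas.py <<'E'
from h import *
import sys
C={n:capture(n) for n in("scene","top")}
for n in C: C[n]["cam_to_world"]=np.array(C[n]["cam_to_world"])
thing,z=sys.argv[1],float(sys.argv[2]);parts={"block":BLOCK,"spacer":SPACER,"disc":DISC}[thing]
s=read_state();p=np.array(s["position"]);R=np.array(s["tcp_rot"])
yaw=np.arctan2(R[1,1],R[0,1])-np.pi/2
for n in C:
    q=project(C[n],np.array([[p[0],p[1],z+.01]]))[0]
    tr=trace(n,thing);print([(round(d["p"],2),d["bbox"]) for d in tr])
    m=pick(n,thing,(q[1],q[0]));print(n,q.round(),m.sum())
    if thing!="x":
        for zz in(z-.02,z,z+.02):
            r=fit([(C[n],m)],parts,(p[0],p[1],yaw),zz);print(zz,np.round(r[0],4),np.round(r[1],3),"tool mm",np.round(R.T@(np.r_[r[0][:2],0]-[p[0],p[1],0])*1000,1))
i=cv2.resize(C["scene"]["img"][150:240,250:350,::-1],(600,540),interpolation=2);j=cv2.resize(C["top"]["img"][130:220,190:280,::-1],(540,540),interpolation=2)
cv2.imwrite("pics/"+sys.argv[3],cv2.resize(np.hstack([i,j]),(800,379)))
E
python3 meas.py block 0.12 m1.png
```

```text
time_s: 10.2
position: [0.5533, 0.0238, 0.1173]
tcp_rot: [[-0.952, 0.305, 0.005], [0.305, 0.952, -0.002], [-0.005, -0.001, -1.0]]
force: [0.4, -0.5, -3.5]
opening: 0.687
grasp_force: 30.0
t 10.2 shift cm [ 0.61  0.29 -0.27] roll -0.013 F [ 0.4 -0.5 -3.5] op 0.687
[(0.72, [281.4, 157.8, 24.9, 31.9]), (0.55, [335.1, 130.7, 12.5, 19.5])]
scene [292. 173.] 687
0.09999999999999999 [ 0.5368  0.0314 -0.3362] 0.044 tool mm [12.6 -0.4  0. ]
0.12 [ 0.559   0.0229 -0.3203] 0.067 tool mm [-11.2  -1.8  -0. ]
0.13999999999999999 [ 0.5815  0.015  -0.3437] 0.129 tool mm [-35.   -2.5  -0.1]
[(0.55, [157.3, 251.2, 15.4, 6.8])]
top [234. 159.] 65
0.09999999999999999 [ 0.5489  0.028  -0.3069] 1.0 tool mm [0. 0. 0.]
0.12 [ 0.5489  0.028  -0.3069] 1.0 tool mm [0. 0. 0.]
0.13999999999999999 [ 0.5489  0.028  -0.3069] 1.0 tool mm [0. 0. 0.]
```

View pics/m1.png

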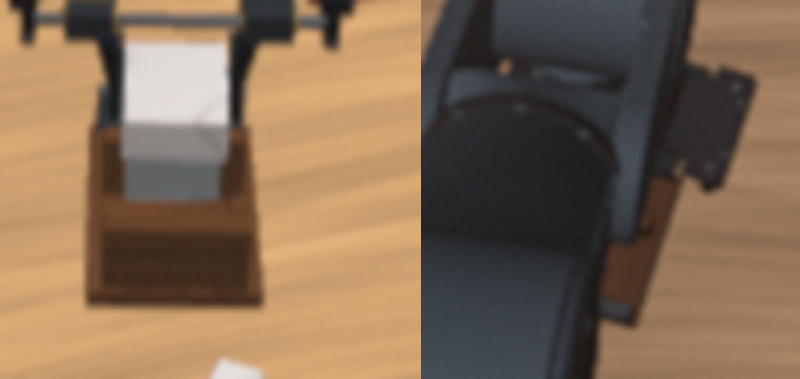

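The picture shows the block held square above the jig, its front edge at crop 123–225 with jig walls at 92–257: roughly centred. Lower until it touches the stop.

```bash
python3 -m jog '[{"tx":0.05,"ty":0.1,"tz":1.5,"roll":-0.003,"jaw":0},{"tx":0,"ty":0,"tz":2,"roll":0,"jaw":0},{"tx":0,"ty":0,"tz":1,"roll":0,"jaw":0},{"tx":0,"ty":0,"tz":0.4,"roll":0,"jaw":0},{"tx":0,"ty":0,"tz":0,"roll":0,"jaw":0}]'; python3 go.py 0.5486 0.0292 0.065 73;  for i in 1 2 3; do python3 -m jog '[{"tx":0,"ty":0,"tz":0.2,"roll":0,"jaw":0},{"tx":0,"ty":0,"tz":0,"roll":0,"jaw":0}]' | grep -E "pos|force"; done
```

```text
time_s: 11.0
position: [0.5488, 0.0304, 0.0684]
tcp_rot: [[-0.956, 0.294, -0.001], [0.294, 0.956, 0.0], [0.001, -0.0, -1.0]]
force: [-0.1, -0.9, -3.3]
opening: 0.69
grasp_force: 30.0
t 11.0 shift cm [-0.01 -0.13  0.34] roll -0.002 F [-0.1 -0.9 -3.3] op 0.69
position: [0.5497, 0.0299, 0.0673]
force: [0.9, -0.3, -3.5]
grasp_force: 30.0
position: [0.5493, 0.0299, 0.0649]
force: [-0.7, 0.1, -3.7]
grasp_force: 30.0
position: [0.5495, 0.0299, 0.0631]
force: [-0.7, -0.0, -1.1]
grasp_force: 30.0
```

```bash
for i in 1 2 3; do python3 -m jog '[{"tx":0,"ty":0,"tz":0.2,"roll":0,"jaw":0},{"tx":0,"ty":0,"tz":0,"roll":0,"jaw":0}]' | grep -E "pos|force|rot"; done
```

```text
position: [0.5489, 0.03, 0.062]
tcp_rot: [[-0.956, 0.295, -0.0], [0.295, 0.956, -0.0], [0.0, -0.0, -1.0]]
force: [-3.2, 0.3, 5.9]
grasp_force: 30.0
position: [0.5483, 0.0302, 0.0602]
tcp_rot: [[-0.956, 0.294, -0.001], [0.294, 0.956, 0.0], [0.001, -0.0, -1.0]]
force: [-5.5, -0.0, 9.6]
grasp_force: 30.0
position: [0.5476, 0.0304, 0.0582]
tcp_rot: [[-0.956, 0.295, -0.003], [0.295, 0.956, 0.001], [0.003, -0.0, -1.0]]
force: [-5.0, 0.5, 9.8]
grasp_force: 30.0
```

```bash
python3 -m jog '[{"tx":0,"ty":0,"tz":0.2,"roll":0,"jaw":0},{"tx":0,"ty":0,"tz":0.05,"roll":0,"jaw":0},{"tx":0,"ty":0,"tz":0,"roll":0,"jaw":0}]' | grep -E "time|pos|force|rot"; cat > tilt.py <<'E'
from h import *
c=capture("scene");c["cam_to_world"]=np.array(c["cam_to_world"])
s=read_state();p=np.array(s["position"]);R=np.array(s["tcp_rot"]);p[2]+=.0282
q=project(c,p[None])[0];m=pick("scene","block",(q[1],q[0]));print(q.round(),m.sum())
r,k=np.where(m);w=[k.min()-8,r.min()-8,np.ptp(k)+17,np.ptp(r)+17]
sm=cv2.resize(m[w[1]:w[1]+w[3],w[0]:w[0]+w[2]].astype(np.float32),None,fx=K,fy=K)
def model(v):  # v: pitch(deg, +x end up), dx,dy along jig mm
    th=np.radians(v[0]);P=BLOCK[0]+[.004,0,-.0265];x=P[:,0]*np.cos(th)-P[:,2]*np.sin(th);z=P[:,0]*np.sin(th)+P[:,2]*np.cos(th)
    return p+np.c_[x+v[1]/1000,P[:,1]+v[2]/1000,z]@np.array([-R[:,0],R[:,1],[0,0,1.]])
def cost(v): return np.abs(sil(c,[model(v)-[0,0,0]],[0,0,0,0],w)-sm).sum()/sm.sum()
for t0 in(0,10,20):
    v0=np.array([t0,0,0.]);r=minimize(cost,v0,method="Nelder-Mead",options=dict(initial_simplex=v0+np.array([[0,0,0],[8,0,0],[0,4,0],[0,0,3]])));print(np.round(r.x,1),round(r.fun,3))
print([(t,round(min(cost([t,a,b]) for a in(-4,-2,0,2,4) for b in(-2,-1,0,1,2)),3)) for t in(-5,0,5,10,15,20,25)])
E
python3 tilt.py
```

```text
time_s: 12.5
position: [0.5471, 0.0305, 0.056]
tcp_rot: [[-0.956, 0.294, -0.003], [0.294, 0.956, 0.001], [0.003, -0.0, -1.0]]
force: [-6.5, 1.0, 13.9]
grasp_force: 30.0
[292. 186.] 591
[14.  -2.3  0.7] 0.045
[13.8 -2.2  0.6] 0.045
[13.2 -2.7  0.7] 0.045
[(-5, np.float32(0.229)), (0, np.float32(0.184)), (5, np.float32(0.13)), (10, np.float32(0.072)), (15, np.float32(0.059)), (20, np.float32(0.125)), (25, np.float32(0.197))]
```

Tilt is about 14°, +x end up. Now push the jaw back in small steps, watching forces.

```bash
python3 -m jog '[{"tx":0.3,"ty":-0.14,"tz":0,"roll":0,"jaw":0},{"tx":0.3,"ty":0,"tz":0,"roll":0,"jaw":0},{"tx":0,"ty":0,"tz":0,"roll":0,"jaw":0}]' | grep -E "time|pos|force|rot"; python3 go.py 0.5266 0.0354 0.056 73; for i in 1 2 3; do python3 -m jog '[{"tx":0.25,"ty":0,"tz":0,"roll":0,"jaw":0},{"tx":0,"ty":0,"tz":0,"roll":0,"jaw":0}]' | grep -E "pos|force: "; done
```

```text
time_s: 12.9
position: [0.5464, 0.0302, 0.0557]
tcp_rot: [[-0.956, 0.294, 0.008], [0.294, 0.956, -0.001], [-0.007, 0.002, -1.0]]
force: [3.8, 2.2, 6.6]
grasp_force: 30.0
t 12.9 shift cm [ 2.05 -0.09 -0.04] roll -0.002 F [3.8 2.2 6.6] op 0.692
position: [0.5441, 0.0305, 0.0553]
force: [5.7, 1.7, 4.6]
grasp_force: 30.0
position: [0.5404, 0.0313, 0.0546]
force: [4.9, -0.2, 1.6]
grasp_force: 30.0
position: [0.5373, 0.0321, 0.0543]
force: [5.3, -1.0, -1.1]
grasp_force: 30.0
```

```bash
for i in 1 2 3 4; do python3 -m jog '[{"tx":0.25,"ty":0,"tz":0,"roll":0,"jaw":0},{"tx":0,"ty":0,"tz":0,"roll":0,"jaw":0}]' | grep -E "pos|force: "; done; python3 go.py 0.5266 0.0354 0.056 73; python3 tilt.py
```

```text
position: [0.5351, 0.0328, 0.0543]
force: [6.3, -0.3, 0.0]
grasp_force: 30.0
position: [0.5331, 0.0334, 0.0543]
force: [5.6, 0.2, -0.3]
grasp_force: 30.0
position: [0.531, 0.034, 0.0543]
force: [7.1, -0.2, -0.9]
grasp_force: 30.0
position: [0.5291, 0.0347, 0.0544]
force: [6.8, -0.9, -0.7]
grasp_force: 30.0
t 14.3 shift cm [ 0.25 -0.   -0.16] roll -0.002 F [ 6.8 -0.9 -0.7] op 0.688
[291. 182.] 517
[15.8 -4.   0.8] 0.057
[15.8 -4.   0.8] 0.057
[15.7 -4.   0.8] 0.057
[(-5, np.float32(0.321)), (0, np.float32(0.271)), (5, np.float32(0.209)), (10, np.float32(0.138)), (15, np.float32(0.069)), (20, np.float32(0.096)), (25, np.float32(0.169))]
```

```bash
python3 -m jog '[{"tx":0.3,"ty":0,"tz":0,"roll":0,"jaw":0},{"tx":0.05,"ty":0,"tz":0,"roll":0,"jaw":0},{"tx":0,"ty":0,"tz":0,"roll":0,"jaw":0}]' | grep -E "pos|force: ";  for i in 1 2 3; do python3 -m jog '[{"tx":0,"ty":0,"tz":0.2,"roll":0,"jaw":0},{"tx":0,"ty":0,"tz":0,"roll":0,"jaw":0}]' | grep -E "pos|force: "; done
```

```text
position: [0.5263, 0.0355, 0.0545]
force: [6.2, -1.7, -1.3]
grasp_force: 30.0
position: [0.5267, 0.0353, 0.0527]
force: [7.2, -2.5, 0.5]
grasp_force: 30.0
position: [0.5268, 0.0352, 0.0507]
force: [7.5, -2.4, 1.2]
grasp_force: 30.0
position: [0.5268, 0.0352, 0.0488]
force: [7.3, -2.8, 0.6]
grasp_force: 30.0
```

```bash
for i in 1 2 3 4; do python3 -m jog '[{"tx":0,"ty":0,"tz":0.25,"roll":0,"jaw":0},{"tx":0,"ty":0,"tz":0.25,"roll":0,"jaw":0},{"tx":0,"ty":0,"tz":0,"roll":0,"jaw":0}]' | grep -E "pos|force: "; done
```

```text
position: [0.5269, 0.0352, 0.0437]
force: [7.6, -2.4, 0.2]
grasp_force: 30.0
position: [0.5268, 0.0352, 0.0385]
force: [6.9, -1.9, -0.3]
grasp_force: 30.0
position: [0.5268, 0.0352, 0.0334]
force: [8.2, -2.6, -1.3]
grasp_force: 30.0
position: [0.5268, 0.0352, 0.0283]
force: [8.6, -1.9, -1.8]
grasp_force: 30.0
```

```bash
for i in 1 2 ; do python3 -m jog '[{"tx":0,"ty":0,"tz":0.3,"roll":0,"jaw":0},{"tx":0,"ty":0,"tz":0,"roll":0,"jaw":0}]' | grep -E "pos|force: "; done; for i in 1 2 3; do python3 -m jog '[{"tx":-0.08,"ty":0,"tz":0.15,"roll":0,"jaw":0},{"tx":0,"ty":0,"tz":0,"roll":0,"jaw":0}]' | grep -E "pos|force: "; done
```

```text
position: [0.5268, 0.0352, 0.0253]
force: [7.5, -2.7, -1.4]
grasp_force: 30.0
position: [0.5269, 0.0352, 0.0224]
force: [7.1, -1.9, -2.0]
grasp_force: 30.0
position: [0.5276, 0.0349, 0.0209]
force: [7.3, -2.3, -1.7]
grasp_force: 30.0
position: [0.5282, 0.0347, 0.0194]
force: [7.2, -2.3, -0.6]
grasp_force: 30.0
position: [0.5289, 0.0346, 0.0183]
force: [6.9, -2.4, 2.7]
grasp_force: 30.0
```

```bash
for i in 1 2 3 4; do python3 -m jog '[{"tx":-0.08,"ty":0,"tz":0.15,"roll":0,"jaw":0},{"tx":0,"ty":0,"tz":0,"roll":0,"jaw":0}]' | grep -E "pos|force: "; done
```

```text
position: [0.5295, 0.0344, 0.017]
force: [6.1, -2.9, 3.6]
grasp_force: 30.0
position: [0.5303, 0.0342, 0.0155]
force: [7.1, -1.4, 4.1]
grasp_force: 30.0
position: [0.531, 0.034, 0.0139]
force: [6.2, -2.4, 3.5]
grasp_force: 30.0
position: [0.5316, 0.0338, 0.0124]
force: [6.9, -1.6, 3.5]
grasp_force: 30.0
```

```bash
for i in 1 2; do python3 -m jog '[{"tx":-0.04,"ty":0,"tz":0.1,"roll":0,"jaw":0},{"tx":0,"ty":0,"tz":0,"roll":0,"jaw":0}]' | grep -E "pos|force: "; done; python3 tilt.py
```

```text
position: [0.532, 0.0337, 0.0116]
force: [6.1, -2.3, 4.7]
grasp_force: 30.0
position: [0.532, 0.0337, 0.0115]
force: [4.2, -1.0, 11.9]
grasp_force: 30.0
[290. 195.] 402
[0. 0. 0.] 1.0
[10.  0.  0.] 1.0
[20.  0.  0.] 1.0
[(-5, np.float32(1.0)), (0, np.float32(1.0)), (5, np.float32(1.0)), (10, np.float32(1.0)), (15, np.float32(1.0)), (20, np.float32(1.0)), (25, np.float32(1.0))]
```

```bash
python3 -m jog '[{"tx":-0.04,"ty":0,"tz":0.1,"roll":0,"jaw":0},{"tx":0,"ty":0,"tz":0,"roll":0,"jaw":0}]' | grep -E "pos|force: "; python3 -m jog '[{"tx":0,"ty":0,"tz":-0.2,"roll":0,"jaw":1},{"tx":0,"ty":0,"tz":0,"roll":0,"jaw":1},{"tx":0,"ty":0,"tz":0,"roll":0,"jaw":1},{"tx":0,"ty":0,"tz":0,"roll":0,"jaw":1},{"tx":0,"ty":0,"tz":-2,"roll":0,"jaw":1},{"tx":0,"ty":0,"tz":-4,"roll":0,"jaw":1},{"tx":0,"ty":0,"tz":-4,"roll":0,"jaw":1},{"tx":0,"ty":0,"tz":-2,"roll":0,"jaw":1}]'; python3 go.py 0.595 0.284 0.1 61.5
```

```text
position: [0.5319, 0.0337, 0.0115]
force: [2.3, -1.4, 20.5]
grasp_force: 30.0
time_s: 19.8
position: [0.5302, 0.0345, 0.133]
tcp_rot: [[-0.956, 0.294, 0.002], [0.294, 0.956, -0.0], [-0.002, 0.0, -1.0]]
force: [0.4, 0.5, 0.1]
opening: 1.002
grasp_force: 0.0
t 19.8 shift cm [ 1.16 25.75  3.31] roll 0.199 F [0.4 0.5 0.1] op 1.002
```

```bash
python3 -m jog '[{"tx":0.1,"ty":4.2,"tz":0.3,"roll":0,"jaw":1},{"tx":0.2,"ty":4.3,"tz":0.6,"roll":0,"jaw":1},{"tx":0.2,"ty":4.3,"tz":0.6,"roll":0,"jaw":1},{"tx":0.2,"ty":4.3,"tz":0.6,"roll":0,"jaw":1},{"tx":0.2,"ty":4.3,"tz":0.6,"roll":0,"jaw":1},{"tx":0.2,"ty":4.3,"tz":0.6,"roll":0,"jaw":1},{"tx":0,"ty":0,"tz":0,"roll":0.1,"jaw":1},{"tx":0,"ty":0,"tz":0,"roll":0.1,"jaw":1}]' >/dev/null; python3 -m jog '[{"tx":0,"ty":0,"tz":0,"roll":0,"jaw":1}]'| grep time; python3 go.py 0.595 0.284 -0.006 61.5
python3 - <<'E'
from h import *
C={n:capture(n) for n in("scene","top")}
for n in C: C[n]["cam_to_world"]=np.array(C[n]["cam_to_world"])
o=[(n,min(trace(n,"jig"),key=lambda d:0)["pixels"]) for n in C]
r=fit([(C[n],m) for n,m in o],JIG,(.536,.032,-.297));print("jig",np.round(r[0],4),r[1])
for n,m in o: r=fit([(C[n],m)],JIG,(.536,.032,-.297));print(n,np.round(r[0],4),r[1])
for n,rc in(("scene",(187,290)),("top",(172,233))):
    for t in("block","spacer"): print(n,t,[(round(d["p"],2),d["bbox"],d["pixels"].sum()) for d in trace(n,t)])
i=cv2.resize(C["scene"]["img"][155:235,250:340,::-1],(405,360),interpolation=2);j=cv2.resize(C["top"]["img"][140:220,190:280,::-1],(395,360),interpolation=2)
cv2.imwrite("pics/b1.png",np.hstack([i,j]))
E
```

```text
time_s: 20.7
t 20.7 shift cm [-0.14  0.12 10.24] roll -0.0 F [-0.2 -0.2 -0.5] op 1.003
jig [ 0.5371  0.0324 -0.3022] 0.3066140115261078
scene [ 0.5394  0.0322 -0.2977] 0.20541104674339294
top [ 0.5356  0.0316 -0.301 ] 0.3810981810092926
scene block [(0.77, [320.7, 134.2, 25.9, 16.6], np.int64(445)), (0.75, [281.7, 185.8, 23.7, 16.0], np.int64(285)), (0.5, [261.8, 238.4, 71.7, 69.2], np.int64(4148))]
scene spacer [(0.95, [372.8, 191.6, 26.4, 22.5], np.int64(437))]
top block [(0.88, [147.9, 236.6, 27.3, 24.1], np.int64(501)), (0.66, [220.5, 158.3, 27.8, 25.1], np.int64(465)), (0.53, [346.7, 239.3, 35.4, 44.4], np.int64(1421))]
top spacer [(0.56, [147.6, 158.2, 11.8, 5.4], np.int64(21))]
```

View pics/b1.png

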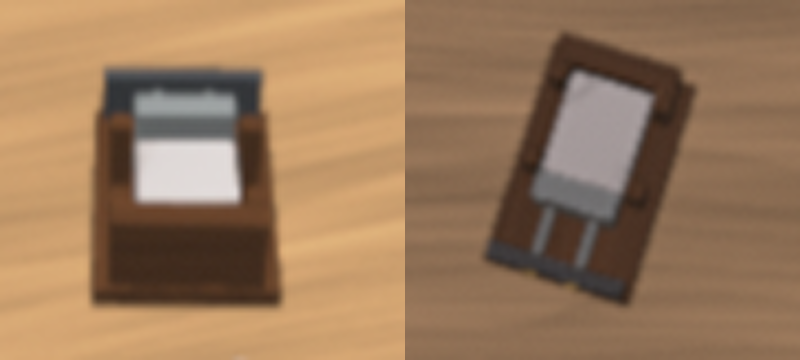

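The picture shows the block lying flat in the pocket (crop left 135–240 × 140–200), jaw pushed back against it. Now pick up the spacer.

```bash
python3 -m jog '[{"tx":-0.1,"ty":0.1,"tz":2,"roll":0,"jaw":1},{"tx":0,"ty":0,"tz":3,"roll":0,"jaw":1},{"tx":0,"ty":0,"tz":3,"roll":0,"jaw":1},{"tx":0,"ty":0,"tz":1.4,"roll":0,"jaw":1},{"tx":0,"ty":0,"tz":0.4,"roll":0,"jaw":1},{"tx":0,"ty":0,"tz":0.3,"roll":0,"jaw":1},{"tx":0,"ty":0,"tz":0,"roll":0,"jaw":1}]' ; python3 go.py 0.595 0.284 -0.006 61.5
```

```text
time_s: 21.8
position: [0.5968, 0.284, -0.0024]
tcp_rot: [[-0.878, 0.478, 0.002], [0.478, 0.878, 0.0], [-0.001, 0.001, -1.0]]
force: [-0.0, -0.3, -0.4]
opening: 0.998
grasp_force: 0.0
t 21.8 shift cm [ 0.16 -0.09  0.36] roll -0.001 F [-0.  -0.3 -0.4] op 0.998
```

```bash
python3 -m jog '[{"tx":0.1,"ty":0,"tz":0.3,"roll":0,"jaw":1},{"tx":0,"ty":0,"tz":0,"roll":0,"jaw":0},{"tx":0,"ty":0,"tz":0,"roll":0,"jaw":0},{"tx":0,"ty":0,"tz":0,"roll":0,"jaw":0},{"tx":0,"ty":0,"tz":0,"roll":0,"jaw":0},{"tx":0,"ty":0,"tz":0,"roll":0,"jaw":0},{"tx":0,"ty":0,"tz":0,"roll":0,"jaw":0}]';python3 -m jog '[{"tx":0,"ty":0,"tz":-1,"roll":0,"jaw":0},{"tx":0,"ty":0,"tz":-4,"roll":0,"jaw":0},{"tx":0,"ty":0,"tz":-4,"roll":0,"jaw":0},{"tx":0,"ty":0,"tz":-2,"roll":-0.1,"jaw":0},{"tx":0,"ty":0,"tz":0,"roll":-0.1,"jaw":0},{"tx":0,"ty":0,"tz":0,"roll":0,"jaw":0}]'; python3 go.py 0.5357 0.0325 0.107 73
```

```text
time_s: 22.5
position: [0.5952, 0.2843, -0.0061]
tcp_rot: [[-0.878, 0.478, 0.0], [0.478, 0.878, 0.0], [-0.0, 0.0, -1.0]]
force: [0.3, -0.2, 2.1]
opening: 0.685
grasp_force: 30.0
time_s: 23.1
position: [0.5957, 0.2845, 0.1055]
tcp_rot: [[-0.956, 0.294, 0.002], [0.294, 0.956, 0.001], [-0.002, 0.001, -1.0]]
force: [-1.1, 0.3, -1.1]
opening: 0.685
grasp_force: 30.0
t 23.1 shift cm [ -1.69 -25.84  -0.18] roll -0.002 F [-1.1  0.3 -1.1] op 0.685
```

```bash
python3 -m jog '[{"tx":-0.2,"ty":-4.2,"tz":0,"roll":0,"jaw":0},{"tx":-0.3,"ty":-4.3,"tz":0,"roll":0,"jaw":0},{"tx":-0.3,"ty":-4.3,"tz":0,"roll":0,"jaw":0},{"tx":-0.3,"ty":-4.3,"tz":0,"roll":0,"jaw":0},{"tx":-0.3,"ty":-4.3,"tz":0,"roll":0,"jaw":0},{"tx":-0.3,"ty":-4.3,"tz":0,"roll":0,"jaw":0},{"tx":0,"ty":0,"tz":0,"roll":0,"jaw":0},{"tx":0,"ty":0,"tz":0,"roll":0,"jaw":0}]' >/dev/null; python3 go.py 0.5357 0.0325 0.065 73; python3 - <<'E'
from h import *
c=capture("scene");c["cam_to_world"]=np.array(c["cam_to_world"])
s=read_state();p=np.array(s["position"]);R=np.array(s["tcp_rot"]);z=p[2]+.0061
q=project(c,np.r_[p[:2],z][None])[0];m=pick("scene","spacer",(q[1],q[0]));print(q,m.sum(),z)
r=fit([(c,m)],SPACER,(p[0],p[1],-.297),z);print(np.round(r[0],4),r[1],np.round(R.T@np.r_[r[0][:2]-p[:2],0]*1000,1))
E
```

```text
t 23.9 shift cm [-0.05 -0.03  3.85] roll -0.006 F [ 0.7  0.9 -1.1] op 0.684
[291.77902417 175.29658172] 462 0.10963532293994584
[ 0.5372  0.0344 -0.3106] 0.12216855585575104 [-1.3  1.  -0. ]
```

```bash
python3 -m jog '[{"tx":-0.05,"ty":-0.03,"tz":2,"roll":-0.005,"jaw":0},{"tx":0,"ty":0,"tz":1.7,"roll":0,"jaw":0},{"tx":0,"ty":0,"tz":0,"roll":0,"jaw":0},{"tx":0,"ty":0,"tz":0,"roll":0,"jaw":0}]'| grep -E "pos|force: "; python3 go.py 0.5357 0.0325 0.065 73; for i in 1 2 3 4; do python3 -m jog '[{"tx":0,"ty":0,"tz":0.3,"roll":0,"jaw":0},{"tx":0,"ty":0,"tz":0,"roll":0,"jaw":0}]' | grep -E "pos|force: "; done
```

```text
position: [0.5361, 0.0345, 0.0666]
force: [0.3, -0.0, -0.8]
grasp_force: 30.0
t 24.4 shift cm [-0.02 -0.2   0.16] roll 0.005 F [ 0.3 -0.  -0.8] op 0.686
position: [0.5365, 0.0336, 0.0642]
force: [0.5, -0.1, 1.0]
grasp_force: 30.0
position: [0.5361, 0.0332, 0.0608]
force: [0.1, -0.8, -0.6]
grasp_force: 30.0
position: [0.5359, 0.0332, 0.0575]
force: [0.4, 0.5, 0.5]
grasp_force: 30.0
position: [0.5358, 0.0332, 0.0544]
force: [0.2, 1.0, -0.7]
grasp_force: 30.0
```

```bash
for i in 1 2 ; do python3 -m jog '[{"tx":0,"ty":0,"tz":0.3,"roll":0,"jaw":0},{"tx":0,"ty":0,"tz":0.3,"roll":0,"jaw":0},{"tx":0,"ty":0,"tz":0,"roll":0,"jaw":0}]' | grep -E "pos|force: "; done; for i in 1 2 3; do python3 -m jog '[{"tx":0,"ty":0,"tz":0.15,"roll":0,"jaw":0},{"tx":0,"ty":0,"tz":0,"roll":0,"jaw":0}]' | grep -E "pos|force: "; done
```

```text
position: [0.5358, 0.0333, 0.0483]
force: [0.2, 0.4, -0.6]
grasp_force: 30.0
position: [0.5358, 0.0333, 0.0423]
force: [0.2, 0.7, -0.9]
grasp_force: 30.0
position: [0.5361, 0.0332, 0.0411]
force: [0.3, -0.1, -0.6]
grasp_force: 30.0
position: [0.536, 0.0332, 0.0397]
force: [-0.9, 0.0, -0.9]
grasp_force: 30.0
position: [0.5362, 0.0332, 0.0389]
force: [-1.0, -0.3, 3.9]
grasp_force: 30.0
```

```bash
python3 -m jog '[{"tx":0,"ty":0,"tz":0,"roll":0,"jaw":1},{"tx":0,"ty":0,"tz":0,"roll":0,"jaw":1},{"tx":0,"ty":0,"tz":0,"roll":0,"jaw":1},{"tx":0,"ty":0,"tz":0,"roll":0,"jaw":1},{"tx":0,"ty":0,"tz":-2,"roll":0,"jaw":1},{"tx":0,"ty":0,"tz":-4,"roll":0,"jaw":1},{"tx":0,"ty":0,"tz":-3,"roll":0,"jaw":1},{"tx":0,"ty":0,"tz":0,"roll":0,"jaw":1}]'; python3 go.py 0.528 -0.305 0.1 73; python3 - <<'E'
from h import *
C={n:capture(n) for n in("scene","top")}
for n in C: C[n]["cam_to_world"]=np.array(C[n]["cam_to_world"])
ms=[]
for n,rc in(("scene",(228,165)),("top",(172,341))):
    m=pick(n,"disc",rc);i=C[n]["img"].astype(int)
    print(n,i[m].mean(0).round());ms.append((C[n],m));print(fit(ms[-1:],DISC,(.528,-.305,0)))
    # colour mask: bright greyish
    y,x=np.where(m);w=np.zeros_like(m);w[y.min()-6:y.max()+7,x.min()-6:x.max()+7]=1
    sat=i.max(2)-i.min(2);g=w&(sat<45)&(i.mean(2)>90);print(g.sum(),m.sum());print("col",fit([(C[n],g)],DISC,(.528,-.305,0)))
E
```

```text
time_s: 27.2
position: [0.5392, 0.0329, 0.132]
tcp_rot: [[-0.957, 0.289, 0.009], [0.289, 0.957, -0.001], [-0.009, 0.001, -1.0]]
force: [0.7, 0.3, 0.2]
opening: 0.999
grasp_force: 0.0
t 27.2 shift cm [ -8.68 -32.67   3.24] roll 0.003 F [0.7 0.3 0.2] op 0.999
scene [199. 190. 186.]
(array([ 0.53021958, -0.30512972,  0.01899318]), np.float64(0.09315496683120728))
429 425
col (array([ 5.28108480e-01, -3.04068405e-01,  6.35534422e-05]), np.float64(0.08168724924325943))
top [175. 164. 164.]
(array([ 0.52570761, -0.30363735,  0.03748806]), np.float64(0.21778100728988647))
317 258
col (array([ 0.52509554, -0.30375941,  0.0693721 ]), np.float64(0.043456725776195526))
```

```bash
python3 -m jog '[{"tx":-0.8,"ty":-4,"tz":0,"roll":0.13,"jaw":1},{"tx":-1.1,"ty":-4.1,"tz":0.4,"roll":0,"jaw":1},{"tx":-1.7,"ty":-3.9,"tz":0.4,"roll":0,"jaw":1},{"tx":-1.7,"ty":-3.9,"tz":0.4,"roll":0,"jaw":1},{"tx":-1.7,"ty":-3.9,"tz":0.4,"roll":0,"jaw":1},{"tx":-1.7,"ty":-3.9,"tz":0.4,"roll":0,"jaw":1},{"tx":-1.7,"ty":-3.9,"tz":0.4,"roll":0,"jaw":1},{"tx":-1.6,"ty":-3.7,"tz":0.4,"roll":0,"jaw":1}]' >/dev/null; python3 -m jog '[{"tx":0,"ty":0,"tz":0,"roll":0.14,"jaw":1},{"tx":0,"ty":0,"tz":0,"roll":0.14,"jaw":1},{"tx":0,"ty":0,"tz":0,"roll":0.14,"jaw":1},{"tx":0,"ty":0,"tz":0,"roll":0.14,"jaw":1},{"tx":0,"ty":0,"tz":0,"roll":0.14,"jaw":1},{"tx":0,"ty":0,"tz":0,"roll":0.14,"jaw":1},{"tx":0,"ty":0,"tz":0,"roll":0.14,"jaw":1},{"tx":0,"ty":0,"tz":0,"roll":0,"jaw":1}]'; python3 go.py 0.527 -0.304 0.005 -17; python3 -c "
from rig import *;print(read_state()['joint_positions'])"
```

```text
time_s: 29.0
position: [0.521, -0.3015, 0.0983]
tcp_rot: [[-0.166, 0.986, -0.003], [0.986, 0.166, 0.002], [0.003, -0.002, -1.0]]
force: [-0.3, 0.2, 0.0]
opening: 1.003
grasp_force: 0.0
t 29.0 shift cm [-0.37  0.57  9.33] roll 0.464 F [-0.3  0.2  0. ] op 1.003
[-4.06830170e+01  3.69598630e+01  9.08904338e+01  1.87345123e-03
  5.23616761e+01 -5.02602051e+01]
```

```bash
python3 -m jog '[{"tx":-0.37,"ty":0.57,"tz":0,"roll":0,"jaw":1},{"tx":0,"ty":0,"tz":1,"roll":0.12,"jaw":1},{"tx":0,"ty":0,"tz":2,"roll":0.12,"jaw":1},{"tx":0,"ty":0,"tz":2,"roll":0.12,"jaw":1},{"tx":0,"ty":0,"tz":2,"roll":0.1,"jaw":1},{"tx":0,"ty":0,"tz":2,"roll":0,"jaw":1},{"tx":0,"ty":0,"tz":0.8,"roll":0,"jaw":1},{"tx":0,"ty":0,"tz":0,"roll":0,"jaw":1}]'; python3 go.py 0.527 -0.304 -0.004 -17
```

```text
time_s: 29.8
position: [0.5276, -0.3044, 0.0007]
tcp_rot: [[0.287, 0.958, -0.002], [0.958, -0.287, 0.002], [0.001, -0.003, -1.0]]
force: [0.1, 0.7, -0.0]
opening: 0.998
grasp_force: 0.0
t 29.8 shift cm [ 0.02 -0.07  0.47] roll 0.005 F [ 0.1  0.7 -0. ] op 0.998
```

```bash
python3 -m jog '[{"tx":0,"ty":0,"tz":0.45,"roll":0,"jaw":1},{"tx":0,"ty":0,"tz":0,"roll":0,"jaw":0},{"tx":0,"ty":0,"tz":0,"roll":0,"jaw":0},{"tx":0,"ty":0,"tz":0,"roll":0,"jaw":0},{"tx":0,"ty":0,"tz":0,"roll":0,"jaw":0},{"tx":0,"ty":0,"tz":0,"roll":0,"jaw":0},{"tx":0,"ty":0,"tz":0,"roll":0,"jaw":0}]'; python3 -m jog '[{"tx":0,"ty":0,"tz":0,"roll":0,"jaw":1},{"tx":0,"ty":0,"tz":0,"roll":0,"jaw":1},{"tx":0,"ty":0,"tz":0,"roll":0,"jaw":1},{"tx":0,"ty":0,"tz":0,"roll":0,"jaw":1},{"tx":0,"ty":0,"tz":0,"roll":-0.13,"jaw":1},{"tx":0,"ty":0,"tz":0,"roll":-0.14,"jaw":1},{"tx":0,"ty":0,"tz":0,"roll":-0.14,"jaw":1},{"tx":0,"ty":0,"tz":0,"roll":-0.14,"jaw":1}]' | grep -E "pos|op"; python3 -m jog '[{"tx":0,"ty":0,"tz":0,"roll":-0.14,"jaw":1},{"tx":0,"ty":0,"tz":0,"roll":-0.14,"jaw":1},{"tx":0,"ty":0,"tz":0,"roll":-0.14,"jaw":1},{"tx":0,"ty":0,"tz":0,"roll":-0.14,"jaw":1},{"tx":0,"ty":0,"tz":0,"roll":-0.14,"jaw":1},{"tx":0,"ty":0,"tz":0,"roll":-0.14,"jaw":1},{"tx":0,"ty":0,"tz":0,"roll":-0.14,"jaw":1},{"tx":0,"ty":0,"tz":0,"roll":-0.03,"jaw":1}]'; python3 -m jog '[{"tx":0,"ty":0,"tz":0,"roll":0,"jaw":1}]' | grep -E "force: "; python3 go.py 0.5276 -0.3044 -0.004 73
```

```text
time_s: 30.5
position: [0.5282, -0.305, -0.0018]
tcp_rot: [[0.289, 0.957, -0.0], [0.957, -0.289, -0.0], [-0.0, -0.0, -1.0]]
force: [-0.9, 0.3, 4.1]
opening: 0.683
grasp_force: 30.0
position: [0.5283, -0.305, -0.0024]
opening: 1.001
time_s: 32.1
position: [0.5283, -0.305, -0.0024]
tcp_rot: [[-0.955, 0.298, -0.0], [0.298, 0.955, 0.0], [0.0, 0.0, -1.0]]
force: [-0.4, 0.5, 0.9]
opening: 1.0
grasp_force: 0.0
force: [-0.9, -0.2, 0.3]
grasp_force: 0.0
t 32.2 shift cm [0.08 0.03 0.17] roll -0.009 F [-0.9 -0.2  0.3] op 0.997
```

```bash
python3 -m jog '[{"tx":0,"ty":0,"tz":0,"roll":-0.005,"jaw":0},{"tx":0,"ty":0,"tz":0,"roll":0,"jaw":0},{"tx":0,"ty":0,"tz":0,"roll":0,"jaw":0},{"tx":0,"ty":0,"tz":0,"roll":0,"jaw":0},{"tx":0,"ty":0,"tz":0,"roll":0,"jaw":0},{"tx":0,"ty":0,"tz":0,"roll":0,"jaw":0}]';python3 -m jog '[{"tx":0,"ty":0,"tz":-1,"roll":0,"jaw":0},{"tx":0,"ty":0,"tz":-3,"roll":0,"jaw":0},{"tx":0,"ty":0,"tz":-4,"roll":0,"jaw":0},{"tx":0,"ty":0,"tz":-3,"roll":0,"jaw":0},{"tx":0,"ty":0,"tz":0,"roll":0,"jaw":0}]'; python3 go.py 0.536 0.0331 0.107 73
```

```text
time_s: 32.8
position: [0.5283, -0.305, -0.0022]
tcp_rot: [[-0.956, 0.295, 0.0], [0.295, 0.956, -0.0], [-0.0, -0.0, -1.0]]
force: [0.6, -0.8, -0.0]
opening: 0.677
grasp_force: 30.0
time_s: 33.3
position: [0.531, -0.3072, 0.113]
tcp_rot: [[-0.956, 0.294, 0.008], [0.294, 0.956, -0.007], [-0.009, -0.004, -1.0]]
force: [0.7, -0.8, -1.3]
opening: 0.683
grasp_force: 30.0
t 33.3 shift cm [ 9.54 32.67  0.38] roll -0.002 F [ 0.7 -0.8 -1.3] op 0.683
```

```bash
python3 - <<'E'
from h import *
C={n:capture(n) for n in("scene","top")}
R=np.array([[.956,-.292],[.292,.956]])
for n in C:
    C[n]["cam_to_world"]=np.array(C[n]["cam_to_world"])
    q=project(C[n],np.array([[.536,.033,.057]]))[0];T=trace(n,"spacer");print(n,q.round(),[(round(d["p"],2),d["bbox"]) for d in T])
    for d in T[:1]:
        r=fit([(C[n],d["pixels"])],[SPACER[0]],(.536,.033,-.297),.045);print(np.round(r[0],4),round(r[1],3),"jig off mm",np.round(R@(r[0][:2]-[.5362,.0332])*1000,1))
S=C["scene"]["img"][155:235,250:340,::-1];T=C["top"]["img"][140:220,190:280,::-1]
cv2.imwrite("pics/s1.png",np.hstack([cv2.resize(S,(405,360),interpolation=2),cv2.resize(T,(405,360),interpolation=2)]))
E
```

```text
scene [291. 191.] [(0.65, [278.9, 184.0, 25.6, 18.4])]
[ 0.5218  0.0383 -0.2843] 0.318 jig off mm [-15.2   0.7]
top [233. 168.] [(0.48, [223.8, 158.2, 6.8, 13.3])]
[ 0.5467 -0.0203  0.253 ] 1.0 jig off mm [ 25.6 -48.1]
```

```bash
python3 -m jog '[{"tx":1.2,"ty":4,"tz":0,"roll":0,"jaw":0},{"tx":1.2,"ty":4.1,"tz":0,"roll":0,"jaw":0},{"tx":1.2,"ty":4.1,"tz":0,"roll":0,"jaw":0},{"tx":1.2,"ty":4.1,"tz":0,"roll":0,"jaw":0},{"tx":1.2,"ty":4.1,"tz":0,"roll":0,"jaw":0},{"tx":1.2,"ty":4.1,"tz":0,"roll":0,"jaw":0},{"tx":1.2,"ty":4.1,"tz":0,"roll":0,"jaw":0},{"tx":1.1,"ty":4,"tz":0,"roll":0,"jaw":0}]' >/dev/null; python3 -m jog '[{"tx":0,"ty":0,"tz":0,"roll":0,"jaw":0},{"tx":0,"ty":0,"tz":0,"roll":0,"jaw":0}]'; python3 go.py 0.536 0.0331 0.065 73
```

```text
time_s: 34.5
position: [0.5323, 0.0356, 0.1064]
tcp_rot: [[-0.957, 0.292, -0.003], [0.292, 0.957, 0.0], [0.003, -0.001, -1.0]]
force: [0.6, -0.3, -1.4]
opening: 0.68
grasp_force: 30.0
t 34.5 shift cm [-0.44 -0.13  4.14] roll 0.001 F [ 0.6 -0.3 -1.4] op 0.68
```

```bash
python3 -m jog '[{"tx":-0.45,"ty":-0.13,"tz":1.5,"roll":0,"jaw":0},{"tx":0,"ty":0,"tz":1.5,"roll":0,"jaw":0},{"tx":0,"ty":0,"tz":0.7,"roll":0,"jaw":0},{"tx":0,"ty":0,"tz":0,"roll":0,"jaw":0},{"tx":0,"ty":0,"tz":0,"roll":0,"jaw":0}]'; python3 go.py 0.5362 0.0332 0.0548 73
```

```text
time_s: 35.0
position: [0.5373, 0.0311, 0.0703]
tcp_rot: [[-0.955, 0.296, -0.001], [0.296, 0.955, 0.0], [0.001, -0.0, -1.0]]
force: [1.1, 0.6, -1.5]
opening: 0.68
grasp_force: 30.0
t 35.0 shift cm [0.16 0.17 1.55] roll -0.004 F [ 1.1  0.6 -1.5] op 0.68
```

```bash
python3 -m jog '[{"tx":0.12,"ty":0.15,"tz":0.2,"roll":-0.004,"jaw":0},{"tx":0,"ty":0,"tz":0,"roll":0,"jaw":0},{"tx":0,"ty":0,"tz":0,"roll":0,"jaw":0}]' | grep pos; python3 go.py 0.5362 0.0332 0.0548 73;  for i in 1 2 3; do python3 -m jog '[{"tx":0,"ty":0,"tz":0.3,"roll":0,"jaw":0},{"tx":0,"ty":0,"tz":0,"roll":0,"jaw":0}]' | grep -E "pos|force: "; done
```

```text
position: [0.5368, 0.0338, 0.0691]
t 35.3 shift cm [ 0.04 -0.08  1.43] roll 0.002 F [ 0.3  0.  -1.4] op 0.68
position: [0.5365, 0.0339, 0.0656]
force: [-0.5, -0.2, -1.0]
grasp_force: 30.0
position: [0.5364, 0.0338, 0.0624]
force: [-0.5, -0.2, -0.8]
grasp_force: 30.0
position: [0.5363, 0.0338, 0.0594]
force: [0.3, 0.1, -1.6]
grasp_force: 30.0
```

```bash
python3 -m jog '[{"tx":0,"ty":-0.06,"tz":0.25,"roll":0,"jaw":0},{"tx":0,"ty":0,"tz":0,"roll":0,"jaw":0}]' | grep -E "pos|force: "; for i in 1 2 3; do python3 -m jog '[{"tx":0,"ty":0,"tz":0.1,"roll":0,"jaw":0},{"tx":0,"ty":0,"tz":0,"roll":0,"jaw":0}]' | grep -E "pos|force: "; done
```

```text
position: [0.5363, 0.0331, 0.0569]
force: [0.7, 0.1, -0.9]
grasp_force: 30.0
position: [0.5364, 0.0332, 0.0562]
force: [-0.4, -0.2, -1.4]
grasp_force: 30.0
position: [0.5364, 0.0332, 0.0552]
force: [-0.6, -0.7, -1.7]
grasp_force: 30.0
position: [0.5366, 0.0332, 0.0547]
force: [0.2, 0.4, 2.9]
grasp_force: 30.0
```

Contact where expected (0.0548). Release, retreat clear of the view, and check.

```bash
python3 -m jog '[{"tx":0,"ty":0,"tz":0,"roll":0,"jaw":1},{"tx":0,"ty":0,"tz":0,"roll":0,"jaw":1},{"tx":0,"ty":0,"tz":0,"roll":0,"jaw":1},{"tx":0,"ty":0,"tz":0,"roll":0,"jaw":1},{"tx":0,"ty":0,"tz":-1,"roll":0,"jaw":1},{"tx":0,"ty":0,"tz":-3,"roll":0,"jaw":1},{"tx":0,"ty":0,"tz":-4,"roll":0,"jaw":1},{"tx":0,"ty":0,"tz":-2,"roll":0,"jaw":1}]' >/dev/null; python3 -m jog '[{"tx":0,"ty":4,"tz":0,"roll":0,"jaw":1},{"tx":0,"ty":4.5,"tz":0,"roll":0,"jaw":1},{"tx":0,"ty":4.5,"tz":0,"roll":0,"jaw":1},{"tx":0,"ty":4.5,"tz":0,"roll":0,"jaw":1},{"tx":0,"ty":4.5,"tz":0,"roll":0,"jaw":1},{"tx":0,"ty":0,"tz":0,"roll":0,"jaw":1}]'
python3 - <<'E'
from h import *
C={n:capture(n) for n in("scene","top")}
R=np.array([[.956,-.292],[.292,.956]])
for n in C:
    C[n]["cam_to_world"]=np.array(C[n]["cam_to_world"])
    q=project(C[n],np.array([[.536,.033,.068]]))[0];m=pick(n,"disc",(q[1],q[0]))
    r=fit([(C[n],m)],DISC,(.536,.033,0),.057);print(n,np.round(r[0],4),round(r[1],3),"jig off",np.round(R@(r[0][:2]-[.536,.0325])*1000,1))
    for t in("stop","jaw_face"): print(t,[np.round(R@(ground(C[n],d["point"],.065)-[.536,.0325])*1000,1) for d in landmark_of(n,t)[:1]])
S=C["scene"]["img"][155:235,250:340,::-1];T=C["top"]["img"][130:210,190:280,::-1]
cv2.imwrite("pics/end.png",np.hstack([cv2.resize(S,(400,356),interpolation=2),cv2.resize(T,(400,356),interpolation=2)]))
E
```

```text
time_s: 38.1
position: [0.6018, 0.2493, 0.1552]
tcp_rot: [[-0.958, 0.286, 0.004], [0.286, 0.958, 0.003], [-0.003, 0.004, -1.0]]
force: [-0.2, -1.2, -0.1]
opening: 0.994
grasp_force: 0.0
scene [0.5401 0.0341 0.0739] 0.078 jig off [3.4 2.7]
stop []
jaw_face [array([-41. ,   0.4])]
top [0.5361 0.0326 0.1074] 0.055 jig off [0.  0.1]
stop [array([39.8,  7.2])]
jaw_face [array([-44.1,  -0.3])]
```

View pics/end.png

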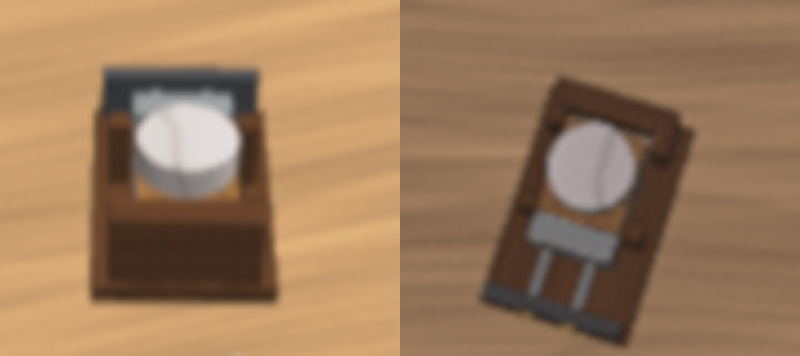

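The last picture shows the disc lying flat on the spacer, centred in the pocket (crop right, centre 592,167), the jaw clamped behind the block.

```bash
python3 -c "
from rig import *;print(hand_in())"
```

```text
the job is handed in; nothing more can be done
None
```

The job is handed in at about 38 s: block flat and clamped in the jig, spacer on it, and the disc on top, within about 2–4 mm of centre by the camera fits; I kept clear of the jar, box and dish, though I did not re-check them.

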